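# Set the bench air valve: shut, then two turns open, and hold

## Task

Set the workshop's air valve with the red wheel: take its black crank handle and turn the wheel clockwise until it is fully shut against its stop, then back it off anticlockwise by exactly two full turns. Finish while still gripping that handle, holding the wheel still at two turns open; do not let go. Leave the blue valve and everything else on the bench where it is.

Things in the scene. Friction and masses are not known exactly. Their poses are not given: they have to be found in the camera images.
- red_wheel (a joint): rotation of the red wheel in rad, over several turns: 0 is hard against the closed stop; it grows as the valve opens (anticlockwise from above); two turns are 12.566. It starts somewhere from 0.4 to 1.35 turns open. The wheel stays where it is left; the stem's friction is steady, 2 to 3 N at the handle, and the stop is rigid (that force rises sharply)
- red_center (a point): centre of the red valve's handwheel, on its vertical axis at mid-height of the rim, 95 mm above the bench. The wheel lies level: rim circle 60 mm in radius, rim bar 14 mm thick (top 102 mm above the bench), three spokes, flat hub. The red and blue valves are alike but for colour and either may be the left one
- red_handle: the black upright crank handle on the red wheel's rim: a sleeve 24 mm in diameter that spins freely on its pin (it may be held at constant yaw while carried round), its axis 60 mm from the wheel's, from 104 to 157 mm above the bench, steel cap to 160 mm. Origin: on the handle's axis, level with the top of the rim, 102 mm above the bench
- red_valve: brass valve body under the red wheel, 60 mm across, steel pipe stubs out to 91 mm on either side along its x axis, all below the wheel and bolted to the bench; origin on the bench under the wheel's axis
- red_grip (a point): the point to hold on the red wheel's handle: on its axis, 133 mm above the bench, 31 mm above the top of the rim and 24 mm below the top of the black sleeve
- blue_center (a point): centre of the blue valve's handwheel, on its vertical axis at mid-height of the rim, 95 mm above the bench. The wheel lies level: rim circle 60 mm in radius, rim bar 14 mm thick (top 102 mm above the bench), three spokes, flat hub
- blue_grip (a point): the same point (on the axis, 133 mm above the bench) of the black handle of the blue wheel, which must be left alone; that handle is like the red wheel's
- mallet: turned wooden carver's mallet standing head down, 100 mm across and 238 mm tall; origin under its centre
- glue: white glue bottle with a red cap and a blue label, 60 mm across, 170 mm tall; origin under its centre
- tin: small round tin, 56 mm across, 50 mm tall; origin under its centre
- keepsake_box: small closed plywood box, 74 x 104 x 43 mm; origin under its centre
- sanding_block: cork sanding block with a red-brown sole, 60 x 110 x 30 mm; origin under its centre
- screwdriver: screwdriver lying on the bench, its shaft along its x axis
- try_square: try square lying flat on the bench: dark wooden stock 18 x 110 x 16 mm centred on the origin, steel blade 150 mm along its +x
Things that resemble listed ones, but are neither listed nor needed, are in the scene too. Leave any orange or pink look-alike of the red_valve alone.

How it is judged:
By the outcome, as a careful person would: the job done as asked, in the order asked, and still so for the second after the job is handed in, while the arm keeps its last pose, push and grip.
It also fails if it takes over 72 s, if anything falls off the work surface, if the arm or the gripper's body presses on something with over 40 N, if the wrist force passes 120 N, or if a joint passes its speed limit or range.

## Robot

A 6-joint arm with a two-finger parallel gripper is mounted at the origin on the work surface. World frame = base frame: x ahead of the robot, y to its left, z up, the work surface at z = 0. Lengths are in m, angles in rad, forces in N, time in s.
With the tool pointing down it reaches from about 0.275 to 0.825 m from the base axis. Payload 5.2 kg.
Tool frame: the origin (TCP) lies midway between the tips of the shut fingers; the grasp point (between the pads) lies 19 mm behind it (env.pinch_z is the distance from the TCP to the grasp point, in m); z points along the fingers, y is the line along which they close (so a half turn about z gives the same grasp; the last joint's range is limited). The gripper opens to 93 mm and grips with 3 to 60 N. Pads are 15 mm wide; open, the fingers measure 128 mm over their backs; the gripper's body (75 mm by 188 mm) begins 65 mm behind the grasp point.
Start: joints at [0.901, 0.259, 1.535, -0, 1.348, -0.203], TCP at [0.247, 0.491, 0.219] pointing down, gripper open.
Joint ranges: [-3.14, 3.14], [-0.91, 2.08], [0.19, 2.58], [-1.22, 4.36], [0.22, 2.71], [-3.12, 3.12]. Speed limits (rad/s): [2.57, 2.57, 3.14, 3.14, 3.14, 3.14].

## Interface

Orientations are given as a unit quaternion [x, y, z, w].
In Python, from station import env gives the robot as it stands.
- The arm moves only by the shell command python3 -m handwheel 'ROWS'. ROWS is JSON, one flat list of numbers, 5 for each row, row after row: the shift along the world's x, y, z in units of 60 mm (1.0 is 60 mm), then the turn about the world's z in rad, then the opening, from 0 (shut) to 1 (fully open). In form: [dx, dy, dz, yaw, grip, dx, dy, dz, yaw, grip, ...]. A call has 1 to 10 rows; each row is the pose to reach, as a shift and turn from the pose commanded when the call began; what a row does not reach only later rows make up. A row lasts 1/8 s, in which the tool goes at most 62.5 mm and 10.7 degrees, less where a joint would pass 70% of its speed; a pose out of reach is approached as far as the arm can. A call with a gripper value outside its range is refused whole. The fingers move at their own pace and stop on an object; the grip force is fixed at half the most. Time passes only in rows, so rows that repeat a pose let the fingers close. It gives the time, the measured TCP pose, the force, the opening and the grip force at its end, in the units of the state.
- env.state(): the state, without advancing time (a new reading comes with each control period).
- env.read_camera(name): name is "side" or "top" or "wrist"; returns a dict with "color" (400x640x3 uint8, red, green, blue), "fx", "fy", "cx", "cy" (pixels), "dist" ([k1, k2, p1, p2, k3] as OpenCV has them; the pictures are not rectified), "xyz" and "orientation" of the camera in the world; the wrist camera has in their place "mount" (4x4, takes a point from camera to tool coordinates, whose origin is the TCP and whose axes are the flange's). Camera axes: x right, y up, looking along -z (the intrinsics and any distortion apply to the point x, -y, -z); pixel columns grow to the right and rows downward; lengths in m; the calibration is good to about 2 mm. A picture is of the moment at which its call begins: read the wrist's pose just before it. There is no depth.
- env.hand_in(): hands the job in; it is judged then, once.
Trained networks look in a picture, given as the dict that the camera call returned (one of the last four; its "shot" number tells which), for a name from the list of things; names that differ only in an ending like _2 or _b are one class to them, and where a whole thing is asked for, a point or a joint stands for the part that bears it (a point fixed in the world has none). Each returns a list of dicts, best first, with "conf" (0 to 1); they miss things now and then, are a little off and sometimes report something else, mostly with a low value. They report only what shows in the picture. A call takes as long as a camera call. They do not tell look-alikes from the thing itself.
- env.find_in(picture, label): "at" ([column, row] in pixels, amid what is visible of it).
- env.outline_of(picture, label): "pixels" (400x640 bool, what is visible of it) and "at" ([column, row] in pixels, amid what is visible of it).
- env.mark_of(picture, label): "at" ([column, row] in pixels: a listed point, or the origin of a listed thing).
The state is a dict: "clock": time; "joints": joint angles; "dq": joint speeds; "effort": joint torques, N m; "ee_pos": TCP position; "ee_rot": TCP orientation; "wrist_force": force on the tool from outside, world axes, zero at the start; "ft_torque": the same for the moment, N m; "gripper_width": finger opening in m; "grip_force": force on a finger pad.
Only numpy, scipy, OpenCV 4.12 (cv2) and the standard library are available. Lean on these libraries where they do the work, as an engineer would, in place of code of your own. Each camera call takes 0.05 s, during which the arm holds its last target. There are 200 camera calls.

## Working session

There is one attempt and no reset: what is moved stays moved. The work goes in short steps, Python scripts to look and compute and a shell command to move; the robot and the scene stay as the last step left them, time stands still between calls to the robot, and variables do not carry over. Pictures are saved under pics/ and viewed, at most 10 in all, crops included, and the job is handed in when it is done.

```bash
ls; mkdir -p pics; cat > h.py <<'E'
import numpy as np, cv2
from scipy.spatial.transform import Rotation as R
from station import env
def cam_pose(p, st=None):
    if "mount" in p:
        T=np.eye(4);T[:3,:3]=R.from_quat(st["ee_rot"]).as_matrix();T[:3,3]=st["ee_pos"]
        T=T@np.array(p["mount"]);return T[:3,3],T[:3,:3]
    return np.array(p["xyz"]),R.from_quat(p["orientation"]).as_matrix()
def ray(p,px,st=None):
    K=np.array([[p["fx"],0,p["cx"]],[0,p["fy"],p["cy"]],[0,0,1.]])
    u=cv2.undistortPoints(np.array([[px]],float),K,np.array(p["dist"],float))[0,0]
    o,M=cam_pose(p,st); return o,M@np.array([u[0],-u[1],-1.])
def onz(p,px,z,st=None):
    o,d=ray(p,px,st); return o+d*(z-o[2])/d[2]
def proj(p,X,st=None):
    o,M=cam_pose(p,st);c=(np.atleast_2d(X)-o)@M;c=c*[1,-1,-1]
    K=np.array([[p["fx"],0,p["cx"]],[0,p["fy"],p["cy"]],[0,0,1.]])
    return cv2.projectPoints(c.reshape(-1,1,3),np.zeros(3),np.zeros(3),K,np.array(p["dist"],float))[0][:,0]
def save(p,n): cv2.imwrite("pics/"+n,cv2.cvtColor(p["color"],cv2.COLOR_RGB2BGR))
E
python3 - <<'E'
from h import *
np.set_printoptions(precision=3,suppress=True)
for c in("top","side"):
    p=env.read_camera(c);save(p,c+"1.png");print(c,p["xyz"])
    for l,z in(("red_center",.095),("red_grip",.133),("blue_center",.095),("blue_grip",.133),("mallet",0),("glue",0),("red_handle",.102)):
        for m in env.mark_of(p,l)[:4]: print(l,m["at"],round(m["conf"],2),onz(p,m["at"],z))
E
```

```text
pics
top [ 0.499 -0.01   1.162]
red_center [370.6, 201.0] 0.9 [ 0.545 -0.148  0.095]
red_center [195.2, 163.2] 0.8 [0.653 0.367 0.095]
red_center [262.2, 185.0] 0.74 [0.59  0.169 0.095]
red_center [273.0, 257.9] 0.66 [0.378 0.134 0.095]
red_grip [394.4, 199.4] 0.64 [ 0.548 -0.21   0.133]
red_grip [186.5, 137.5] 0.58 [0.721 0.38  0.133]
red_grip [274.7, 237.5] 0.5 [0.439 0.125 0.133]
blue_center [263.1, 181.5] 0.7 [0.601 0.166 0.095]
blue_grip [193.2, 254.4] 0.63 [0.391 0.353 0.133]
blue_grip [282.8, 183.3] 0.55 [0.592 0.104 0.133]
mallet [156.1, 205.0] 0.91 [0.533 0.522 0.   ]
glue [465.0, 181.7] 0.69 [ 0.612 -0.458  0.   ]
red_handle [279.6, 237.2] 0.65 [0.439 0.115 0.102]
red_handle [391.2, 201.2] 0.53 [ 0.545 -0.207  0.102]
red_handle [193.6, 138.8] 0.5 [0.724 0.371 0.102]
side [ 0.43  -0.984  0.945]
red_center [334.3, 233.7] 0.65 [ 0.544 -0.147  0.095]
red_center [274.4, 178.2] 0.6 [0.383 0.127 0.095]
red_center [349.2, 135.3] 0.6 [0.664 0.355 0.095]
red_grip [337.9, 240.7] 0.62 [ 0.545 -0.211  0.133]
red_grip [362.9, 123.8] 0.48 [0.716 0.367 0.133]
red_grip [290.6, 170.2] 0.47 [0.437 0.113 0.133]
blue_center [337.6, 166.6] 0.97 [0.595 0.166 0.095]
blue_grip [342.7, 170.5] 0.51 [0.601 0.092 0.133]
mallet [312.4, 133.2] 0.68 [0.541 0.539 0.   ]
glue [377.0, 358.2] 0.88 [ 0.605 -0.475  0.   ]
glue [337.1, 246.8] 0.33 [ 0.558 -0.109  0.   ]
red_handle [289.9, 178.6] 0.71 [0.433 0.11  0.102]
red_handle [338.2, 248.7] 0.56 [ 0.546 -0.211  0.102]
red_handle [360.3, 129.4] 0.41 [0.71  0.38  0.102]
red_handle [340.1, 167.8] 0.32 [0.601 0.149 0.102]
```

View pics/top1.png

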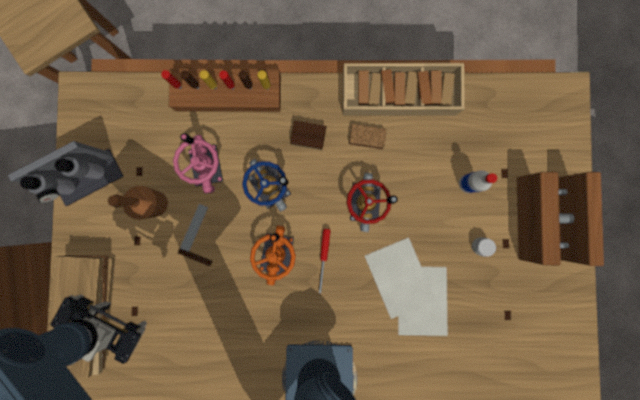

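View pics/side1.png

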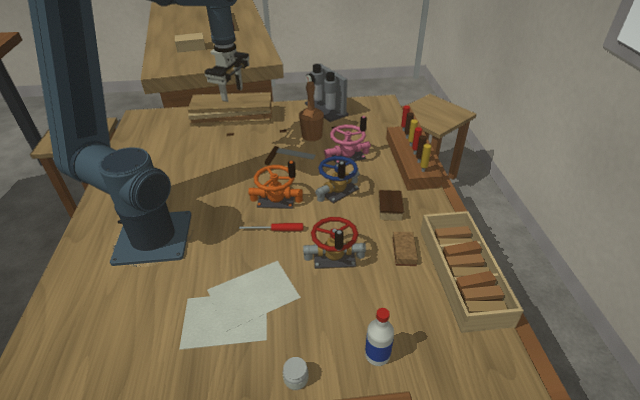

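The top view shows the red wheel at (370,201), its black handle at about (392,200), and look-alikes: orange (273,257), pink (195,160) and blue (265,184). By the description I choose (370,201), the one with plain red paint and a brass body. The side view agrees, with the red wheel at (335,235) and its handle at (338,240). A close crop will check that.

```bash
python3 - <<'E'
from h import *
np.set_printoptions(precision=3,suppress=True)
a=cv2.imread("pics/top1.png")[150:270,310:430];b=cv2.imread("pics/side1.png")[200:290,290:380]
cv2.imwrite("pics/crop1.png",np.hstack([cv2.resize(a,(400,400),interpolation=3),cv2.resize(b,(400,400),interpolation=3)]))
s=env.state();M=R.from_quat(s["ee_rot"]).as_matrix();print(M,s["clock"],s["ee_pos"],s["gripper_width"])
p=env.read_camera("wrist");print(p["mount"],env.pinch_z)
E
```

```text
[[-0.893  0.45   0.   ]
 [ 0.45   0.893  0.   ]
 [-0.     0.    -1.   ]] 0.8 [0.248 0.491 0.219] 0.09298953780182836
[[ 0.     0.968  0.251  0.069]
 [ 1.    -0.    -0.001  0.   ]
 [-0.001  0.251 -0.968 -0.167]
 [ 0.     0.     0.     1.   ]] 0.0188
```

View pics/crop1.png

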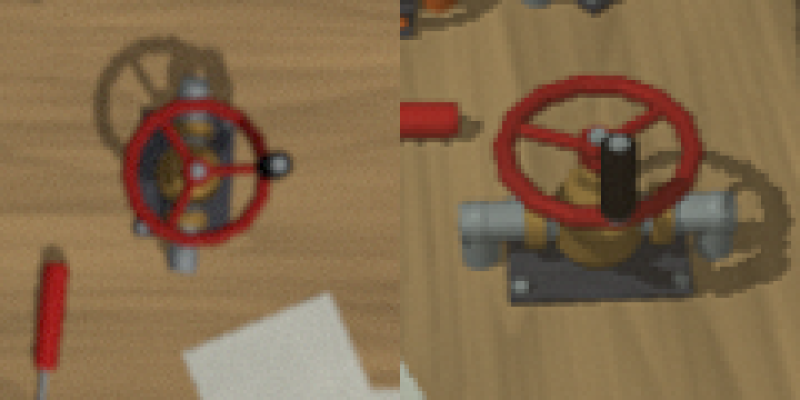

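The crop confirms it. The wheel is plain red on a brass body, with grey stubs and a black handle on the −y side (top pixel about 392,199). Moving over it now.

```bash
python3 -m handwheel '[0.2,-0.4,0.6,0,1, 0.5,-1.2,0.9,0,1, 0.9,-2.1,0.9,0,1, 1.3,-3.0,0.9,0,1, 1.7,-3.9,0.9,0,1, 2.1,-4.8,0.9,0,1, 2.5,-5.7,0.9,0,1, 2.9,-6.6,0.9,0,1, 3.3,-7.5,0.9,0,1, 3.7,-8.4,0.9,0,1]' && python3 -m handwheel '[0.4,-0.9,0,0,1, 0.8,-1.8,0,0,1, 1.1,-2.6,0,0,1, 1.2,-3.0,0,0,1, 1.3,-3.27,0,0,1, 1.3,-3.27,0,0,1, 1.3,-3.27,0,0,1]'
python3 - <<'E'
from h import *
np.set_printoptions(precision=4,suppress=True)
s=env.state();print(s["clock"],np.array(s["ee_pos"]),s["joints"],np.array(s["wrist_force"]))
p=env.read_camera("wrist");save(p,"w1.png")
for l,z in(("red_center",.095),("red_grip",.133),("red_handle",.102)):
    for m in env.mark_of(p,l)[:3]: print(l,m["at"],round(m["conf"],2),onz(p,m["at"],z,s))
E
```

```text
clock: 2.1
ee_pos: [0.4701, -0.0148, 0.2729]
ee_rot: [0.231, 0.973, 0.0, 0.0]
wrist_force: [0.5, 0.3, 0.3]
gripper_width: 0.0924
grip_force: 0.0
clock: 2.98
ee_pos: [0.5473, -0.2075, 0.2729]
ee_rot: [0.231, 0.973, 0.0, -0.0]
wrist_force: [0.4, 0.4, 0.1]
gripper_width: 0.0927
grip_force: 0.0
2.975 [ 0.5473 -0.2075  0.2729] [-0.5532  0.2941  1.355   0.0004  1.4926 -1.6585] [0.3638 0.403  0.1481]
red_center [365.2, 162.3] 0.68 [ 0.5479 -0.1451  0.095 ]
red_grip [325.2, 188.0] 0.87 [ 0.5471 -0.2005  0.133 ]
red_handle [323.8, 183.5] 0.67 [ 0.5475 -0.202   0.102 ]
```

View pics/w1.png

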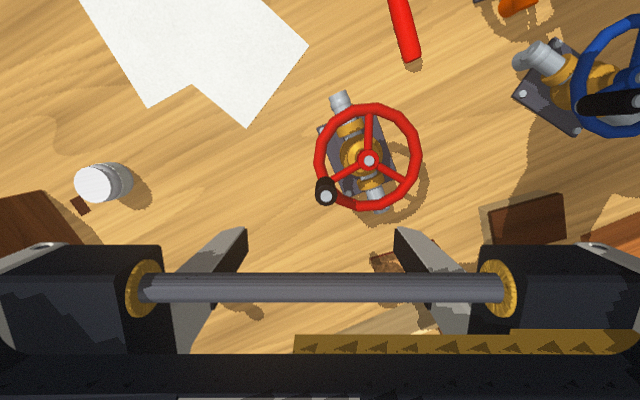

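The wrist view shows the red wheel, its hub at (368,160) and the handle cap at (325,195) midway between the fingers. The blue valve at right (610,90) is well clear. I'll fit the rim and cap for an accurate centre, then lower.

```bash
cat > fit.py <<'E'
from h import *
from scipy.optimize import least_squares
def rim(p,st,guess):
    c=p["color"].astype(int);m=((c[...,0]>110)&(c[...,1]<60)&(c[...,2]<60)).astype(np.uint8)
    g=proj(p,[[guess[0],guess[1],.095]],st)[0]
    n,l,stt,ce=cv2.connectedComponentsWithStats(m)
    k=[i for i in range(1,n) if abs(stt[i,0]+stt[i,2]/2-g[0])<40 and abs(stt[i,1]+stt[i,3]/2-g[1])<40]
    mm=np.isin(l,k).astype(np.uint8)
    cs=np.vstack([x for x in cv2.findContours(mm,cv2.RETR_EXTERNAL,cv2.CHAIN_APPROX_NONE)[0]])[:,0]
    P=np.array([onz(p,x,.095,st)[:2] for x in cs.astype(float)])
    P=P[abs(np.hypot(*(P-guess).T)-.067)<.008]
    f=least_squares(lambda q:np.hypot(P[:,0]-q[0],P[:,1]-q[1])-q[2],[*guess,.067],loss="soft_l1",f_scale=.001)
    return f.x,len(P)
E
python3 - <<'E'
from fit import *
np.set_printoptions(precision=4,suppress=True)
for c in("wrist","top","side"):
    s=env.state();p=env.read_camera(c)
    print(c,rim(p,s,np.array([.5465,-.1465])))
    if c=="wrist":
        print("cap",onz(p,[325.5,196],.160,s))
        print("tcp px",proj(p,[s["ee_pos"]],s))
E
```

```text
wrist (array([ 0.5458, -0.1413,  0.0654]), 289)
cap [ 0.5496 -0.2023  0.16  ]
tcp px [[319.4836 238.9234]]
top (array([ 0.545 , -0.1423,  0.0624]), 92)
side (array([ 0.5449, -0.1446,  0.0636]), 119)
```

```bash
python3 -m handwheel '[0.02,0.07,-0.8,0,1, 0.02,0.07,-1.6,0,1, 0.02,0.07,-2.3,0,1, 0.02,0.07,-2.65,0,1, 0.02,0.07,-2.65,0,1, 0.02,0.07,-2.65,0,0, 0.02,0.07,-2.65,0,0, 0.02,0.07,-2.65,0,0, 0.02,0.07,-2.65,0,0, 0.02,0.07,-2.65,0,0]'
python3 - <<'E'
from fit import *
np.set_printoptions(precision=4,suppress=True)
s=env.state();print(s["clock"],np.array(s["ee_pos"]),s["gripper_width"],s["grip_force"],s["wrist_force"])
p=env.read_camera("side");cv2.imwrite("pics/s2.png",cv2.resize(cv2.cvtColor(p["color"][150:300,240:440],cv2.COLOR_RGB2BGR),(800,600),interpolation=3))
E
```

```text
clock: 4.58
ee_pos: [0.5487, -0.2049, 0.1138]
ee_rot: [0.231, 0.973, -0.0, 0.0]
wrist_force: [0.5, 0.6, -0.2]
gripper_width: 0.0477
grip_force: 0.0
4.575 [ 0.5487 -0.2049  0.1138] 0.04769095374922213 0.0 [ 0.4781  0.638  -0.1746]
```

View pics/s2.png

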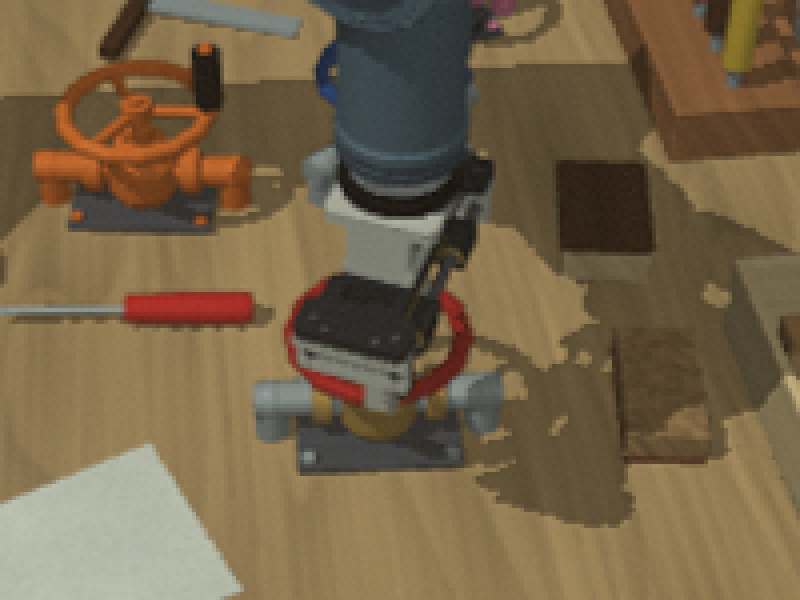

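The picture shows the fingers around the handle at crop (385,400), the rim clear below them, and the gripper still closing.

```bash
python3 -m handwheel '[0,0,0,0,0, 0,0,0,0,0, 0,0,0,0,0, 0,0,0,0,0, 0,0,0,0,0, 0,0,0,0,0, 0,0,0,0,0]'
```

```text
clock: 5.5
ee_pos: [0.5488, -0.2037, 0.1136]
ee_rot: [0.231, 0.973, 0.001, -0.0]
wrist_force: [1.6, 5.3, 2.0]
gripper_width: 0.0235
grip_force: 30.0
```

Gripped, 23.5 mm wide at 30 N. Now working out the circle rows (18° steps, constant yaw).

```bash
cat > arc.py <<'E'
import sys,numpy as np
# arc.py cx cy cmdx cmdy theta0deg stepdeg n [r]
a=[float(x) for x in sys.argv[1:]];r=a[7] if len(a)>7 else .06
for i in range(1,int(a[6])+1):
    t=np.radians(a[4]+a[5]*i);print("%.2f,%.2f"%((a[0]+r*np.cos(t)-a[2])/.06,(a[1]+r*np.sin(t)-a[3])/.06),end="  ")
print("end cmd angle",a[4]+a[5]*a[6])
E
python3 arc.py .5455 -.143 .5487 -.205 -87 -18 10
```

```text
-0.31,0.07  -0.60,0.19  -0.83,0.40  -0.99,0.67  -1.05,0.98  -1.02,1.29  -0.89,1.58  -0.68,1.81  -0.41,1.97  -0.11,2.03  end cmd angle -267.0
```

```bash
python3 -m handwheel '[-0.31,0.07,0,0,0, -0.60,0.19,0,0,0, -0.83,0.40,0,0,0, -0.99,0.67,0,0,0, -1.05,0.98,0,0,0]'
```

```text
clock: 6.12
ee_pos: [0.4875, -0.1469, 0.1137]
ee_rot: [0.232, 0.973, -0.001, 0.003]
wrist_force: [11.9, -1.4, -11.0]
gripper_width: 0.0237
grip_force: 30.0
```

```bash
python3 arc.py .5472 -.1437 .4857 -.1462 -177 -18 10
```

```text
0.06,0.30  0.19,0.59  0.40,0.82  0.67,0.98  0.97,1.04  1.28,1.01  1.57,0.88  1.80,0.67  1.96,0.40  2.02,0.09  end cmd angle -357.0
```

```bash
cat > g.py <<'E'
# guard: exit 1 when the tangential force about the wheel axis is high
import numpy as np,sys
from station import env
C=np.array([.5472,-.1437]);s=env.state();d=np.array(s["ee_pos"])[:2]-C;r=np.hypot(*d);t=np.array([-d[1],d[0]])/r
f=np.array(s["wrist_force"])[:2]
print("%.2f ang %.2f r %.4f Ft %.1f Fr %.1f"%(s["clock"],np.degrees(np.arctan2(d[1],d[0])),r,f@t,f@d/r),np.round(s["ee_pos"],4)[:2])
sys.exit(abs(f@t)>9)
E
python3 arc.py .5472 -.1437 .4857 -.1462 -177 -16 3; python3 -c "
import numpy as np
t=np.radians(-225-6*np.arange(61));x=np.cos(t);y=np.sin(t)
print(' '.join('%.2f,%.2f'%(a,b) for a,b in zip(np.diff(np.round(x,2)),np.diff(np.round(y,2)))))"
```

```text
0.05,0.27  0.15,0.53  0.32,0.75  end cmd angle -225.0
0.08,0.07 0.09,0.06 0.09,0.05 0.09,0.04 0.10,0.04 0.10,0.02 0.11,0.01 0.10,0.00 0.11,-0.01 0.10,-0.02 0.10,-0.04 0.09,-0.04 0.09,-0.05 0.09,-0.06 0.08,-0.07 0.07,-0.08 0.06,-0.09 0.05,-0.09 0.04,-0.09 0.04,-0.10 0.02,-0.10 0.01,-0.11 0.00,-0.10 -0.01,-0.11 -0.02,-0.10 -0.04,-0.10 -0.04,-0.09 -0.05,-0.09 -0.06,-0.09 -0.07,-0.08 -0.08,-0.07 -0.09,-0.06 -0.09,-0.05 -0.09,-0.04 -0.10,-0.04 -0.10,-0.02 -0.11,-0.01 -0.10,0.00 -0.11,0.01 -0.10,0.02 -0.10,0.04 -0.09,0.04 -0.09,0.05 -0.09,0.06 -0.08,0.07 -0.07,0.08 -0.06,0.09 -0.05,0.09 -0.04,0.09 -0.04,0.10 -0.02,0.10 -0.01,0.11 0.00,0.10 0.01,0.11 0.02,0.10 0.04,0.10 0.04,0.09 0.05,0.09 0.06,0.09 0.07,0.08
```

```bash
exec 3>&1
{ python3 -m handwheel '[0.05,0.27,0,0,0,0.15,0.53,0,0,0,0.32,0.75,0,0,0]' && python3 g.py >&3 &&
python3 -m handwheel '[0.08,0.07,0,0,0]' && python3 g.py >&3 &&
python3 -m handwheel '[0.09,0.06,0,0,0]' && python3 g.py >&3 &&
python3 -m handwheel '[0.09,0.05,0,0,0]' && python3 g.py >&3 &&
python3 -m handwheel '[0.09,0.04,0,0,0]' && python3 g.py >&3 &&
python3 -m handwheel '[0.10,0.04,0,0,0]' && python3 g.py >&3 &&
python3 -m handwheel '[0.10,0.02,0,0,0]' && python3 g.py >&3 &&
python3 -m handwheel '[0.11,0.01,0,0,0]' && python3 g.py >&3 &&
python3 -m handwheel '[0.10,0.00,0,0,0]' && python3 g.py >&3 &&
python3 -m handwheel '[0.11,-0.01,0,0,0]' && python3 g.py >&3 &&
python3 -m handwheel '[0.10,-0.02,0,0,0]' && python3 g.py >&3 &&
python3 -m handwheel '[0.10,-0.04,0,0,0]' && python3 g.py >&3 &&
python3 -m handwheel '[0.09,-0.04,0,0,0]' && python3 g.py >&3 &&
python3 -m handwheel '[0.09,-0.05,0,0,0]' && python3 g.py >&3 &&
python3 -m handwheel '[0.09,-0.06,0,0,0]' && python3 g.py >&3 &&
python3 -m handwheel '[0.08,-0.07,0,0,0]' && python3 g.py >&3; } >/dev/null
```

```text
6.50 ang 134.50 r 0.0599 Ft 3.1 Fr -6.6 [ 0.5052 -0.101 ]False
```

```bash
sed -i 's/sys.exit(\(.*\))$/sys.exit(int(\1))/' g.py; exec 3>&1
{ python3 -m handwheel '[0.08,0.07,0,0,0]' && python3 g.py >&3 &&
python3 -m handwheel '[0.09,0.06,0,0,0]' && python3 g.py >&3 &&
python3 -m handwheel '[0.09,0.05,0,0,0]' && python3 g.py >&3 &&
python3 -m handwheel '[0.09,0.04,0,0,0]' && python3 g.py >&3 &&
python3 -m handwheel '[0.10,0.04,0,0,0]' && python3 g.py >&3 &&
python3 -m handwheel '[0.10,0.02,0,0,0]' && python3 g.py >&3 &&
python3 -m handwheel '[0.11,0.01,0,0,0]' && python3 g.py >&3 &&
python3 -m handwheel '[0.10,0.00,0,0,0]' && python3 g.py >&3 &&
python3 -m handwheel '[0.11,-0.01,0,0,0]' && python3 g.py >&3 &&
python3 -m handwheel '[0.10,-0.02,0,0,0]' && python3 g.py >&3 &&
python3 -m handwheel '[0.10,-0.04,0,0,0]' && python3 g.py >&3 &&
python3 -m handwheel '[0.09,-0.04,0,0,0]' && python3 g.py >&3 &&
python3 -m handwheel '[0.09,-0.05,0,0,0]' && python3 g.py >&3 &&
python3 -m handwheel '[0.09,-0.06,0,0,0]' && python3 g.py >&3 &&
python3 -m handwheel '[0.08,-0.07,0,0,0]' && python3 g.py >&3; } >/dev/null
```

```text
6.62 ang 127.83 r 0.0599 Ft 3.0 Fr -3.8 [ 0.5105 -0.0964]
6.75 ang 122.29 r 0.0599 Ft 2.5 Fr -2.9 [ 0.5152 -0.0931]
6.88 ang 116.53 r 0.0599 Ft 2.0 Fr -2.7 [ 0.5204 -0.0901]
7.00 ang 110.89 r 0.0600 Ft 2.3 Fr -2.2 [ 0.5258 -0.0877]
7.12 ang 104.63 r 0.0601 Ft 2.7 Fr -5.4 [ 0.532  -0.0856]
7.25 ang 98.73 r 0.0601 Ft 2.7 Fr -4.1 [ 0.5381 -0.0843]
7.38 ang 92.42 r 0.0602 Ft 2.7 Fr -4.7 [ 0.5447 -0.0836]
7.50 ang 86.67 r 0.0602 Ft 2.4 Fr -2.9 [ 0.5507 -0.0836]
7.62 ang 80.45 r 0.0602 Ft 2.5 Fr -4.8 [ 0.5572 -0.0843]
7.75 ang 74.59 r 0.0603 Ft 2.6 Fr -4.9 [ 0.5632 -0.0855]
7.88 ang 68.57 r 0.0603 Ft 2.7 Fr -3.0 [ 0.5692 -0.0876]
8.00 ang 62.88 r 0.0604 Ft 1.7 Fr -4.0 [ 0.5747 -0.09  ]
8.12 ang 57.02 r 0.0604 Ft 2.2 Fr -1.8 [ 0.5801 -0.093 ]
8.25 ang 50.82 r 0.0604 Ft 2.6 Fr -4.6 [ 0.5854 -0.0968]
8.38 ang 44.72 r 0.0605 Ft 1.8 Fr -3.1 [ 0.5902 -0.1012]
```

```bash
exec 3>&1
{ python3 -m handwheel '[0.07,-0.08,0,0,0]' && python3 g.py >&3 &&
python3 -m handwheel '[0.06,-0.09,0,0,0]' && python3 g.py >&3 &&
python3 -m handwheel '[0.05,-0.09,0,0,0]' && python3 g.py >&3 &&
python3 -m handwheel '[0.04,-0.09,0,0,0]' && python3 g.py >&3 &&
python3 -m handwheel '[0.04,-0.10,0,0,0]' && python3 g.py >&3 &&
python3 -m handwheel '[0.02,-0.10,0,0,0]' && python3 g.py >&3 &&
python3 -m handwheel '[0.01,-0.11,0,0,0]' && python3 g.py >&3 &&
python3 -m handwheel '[0.00,-0.10,0,0,0]' && python3 g.py >&3 &&
python3 -m handwheel '[-0.01,-0.11,0,0,0]' && python3 g.py >&3 &&
python3 -m handwheel '[-0.02,-0.10,0,0,0]' && python3 g.py >&3 &&
python3 -m handwheel '[-0.04,-0.10,0,0,0]' && python3 g.py >&3 &&
python3 -m handwheel '[-0.04,-0.09,0,0,0]' && python3 g.py >&3 &&
python3 -m handwheel '[-0.05,-0.09,0,0,0]' && python3 g.py >&3 &&
python3 -m handwheel '[-0.06,-0.09,0,0,0]' && python3 g.py >&3 &&
python3 -m handwheel '[-0.07,-0.08,0,0,0]' && python3 g.py >&3 &&
python3 -m handwheel '[-0.08,-0.07,0,0,0]' && python3 g.py >&3 &&
python3 -m handwheel '[-0.09,-0.06,0,0,0]' && python3 g.py >&3 &&
python3 -m handwheel '[-0.09,-0.05,0,0,0]' && python3 g.py >&3 &&
python3 -m handwheel '[-0.09,-0.04,0,0,0]' && python3 g.py >&3 &&
python3 -m handwheel '[-0.10,-0.04,0,0,0]' && python3 g.py >&3 &&
python3 -m handwheel '[-0.10,-0.02,0,0,0]' && python3 g.py >&3 &&
python3 -m handwheel '[-0.11,-0.01,0,0,0]' && python3 g.py >&3 &&
python3 -m handwheel '[-0.10,0.00,0,0,0]' && python3 g.py >&3; } >/dev/null
```

```text
8.50 ang 38.64 r 0.0605 Ft 2.3 Fr -3.0 [ 0.5945 -0.1059]
8.62 ang 32.50 r 0.0605 Ft 2.6 Fr -2.4 [ 0.5982 -0.1112]
8.75 ang 26.59 r 0.0605 Ft 2.7 Fr -1.7 [ 0.6013 -0.1166]
8.88 ang 20.93 r 0.0605 Ft 1.4 Fr -1.3 [ 0.6037 -0.1221]
9.00 ang 14.88 r 0.0606 Ft 2.2 Fr -4.0 [ 0.6057 -0.1281]
9.12 ang 8.96 r 0.0606 Ft 1.9 Fr -2.1 [ 0.607  -0.1343]
9.25 ang 2.66 r 0.0605 Ft 2.1 Fr -1.5 [ 0.6077 -0.1409]
9.38 ang -3.09 r 0.0605 Ft 2.6 Fr -2.0 [ 0.6076 -0.147 ]
9.50 ang -4.15 r 0.0605 Ft 30.9 Fr 1.3 [ 0.6075 -0.1481]
```

Stop reached at about −4° (force jumps to 31 N). I'll hold there, then unload it to read the stop angle without elastic error.

```bash
python3 -m handwheel '[0,0,0,0,0,0,0,0,0,0]' >/dev/null; python3 g.py; python3 -m handwheel '[0,0.05,0,0,0,0,0.05,0,0,0,0,0.05,0,0,0]' >/dev/null; python3 g.py; python3 -m handwheel '[0,0.03,0,0,0,0,0.03,0,0,0]' >/dev/null; python3 g.py
python3 - <<'E'
import numpy as np
from scipy.optimize import least_squares
P=np.array([[.5052,-.101],[.5105,-.0964],[.5204,-.0901],[.532,-.0856],[.5447,-.0836],[.5572,-.0843],[.5692,-.0876],[.5801,-.093],[.5902,-.1012],[.5982,-.1112],[.6037,-.1221],[.607,-.1343],[.6076,-.147],[.4875,-.1469],[.5488,-.2037]])
f=least_squares(lambda q:np.hypot(*(P-q[:2]).T)-q[2],[.547,-.1437,.06]);print(f.x,np.round(f.fun*1e3,2))
E
```

```text
9.75 ang -3.92 r 0.0605 Ft 18.5 Fr 0.7 [ 0.6075 -0.1478]
10.12 ang -3.79 r 0.0605 Ft 10.0 Fr 1.0 [ 0.6076 -0.1477]
10.38 ang -3.69 r 0.0605 Ft 5.9 Fr 1.5 [ 0.6076 -0.1476]
[ 0.54759657 -0.14364323  0.06011024] [ 0.02 -0.04 -0.06 -0.01  0.    0.01 -0.05  0.07  0.03  0.   -0.01  0.02
 -0.01  0.07 -0.04]
```

```bash
sed -i 's/C=np.array.*;s=/C=np.array([.5476,-.14365]);s=/' g.py; python3 arc.py .5476 -.14365 .6069 -.1486 -4 18 10 .0601;  python3 arc.py .5476 -.14365 .48765 -.13946 176 18 10 .0601; python3 arc.py .5476 -.14365 .60755 -.14784 -4 18 10 .0601
```

```text
-0.02,0.32  -0.14,0.61  -0.34,0.85  -0.61,1.01  -0.92,1.08  -1.23,1.05  -1.52,0.93  -1.76,0.73  -1.92,0.46  -1.99,0.15  end cmd angle 176.0
0.03,-0.31  0.15,-0.60  0.36,-0.84  0.62,-1.00  0.93,-1.07  1.24,-1.04  1.53,-0.92  1.77,-0.71  1.93,-0.45  2.00,-0.14  end cmd angle 356.0
-0.03,0.31  -0.15,0.60  -0.36,0.84  -0.62,1.00  -0.93,1.07  -1.24,1.04  -1.53,0.92  -1.77,0.71  -1.93,0.45  -2.00,0.14  end cmd angle 176.0
```

```bash
python3 -m handwheel '[-0.02,0.32,0,0,0,-0.14,0.61,0,0,0,-0.34,0.85,0,0,0,-0.61,1.01,0,0,0,-0.92,1.08,0,0,0]'; python3 g.py && python3 -m handwheel '[-0.31,-0.03,0,0,0,-0.60,-0.15,0,0,0,-0.84,-0.35,0,0,0,-1.00,-0.62,0,0,0,-1.07,-0.93,0,0,0]';python3 g.py; python3 -m handwheel '[0,0,0,0,0]'; python3 g.py
```

```text
clock: 11.0
ee_pos: [0.5514, -0.0836, 0.1137]
ee_rot: [0.231, 0.973, -0.001, 0.001]
wrist_force: [1.9, -9.4, -5.5]
gripper_width: 0.0241
grip_force: 30.0
11.00 ang 86.37 r 0.0602 Ft -2.5 Fr -9.2 [ 0.5514 -0.0836]
clock: 11.62
ee_pos: [0.4877, -0.1384, 0.1137]
ee_rot: [0.231, 0.973, 0.001, 0.001]
wrist_force: [9.8, 3.0, -10.6]
gripper_width: 0.0236
grip_force: 30.0
11.62 ang 175.02 r 0.0601 Ft -3.8 Fr -9.5 [ 0.4877 -0.1384]
clock: 11.75
ee_pos: [0.4877, -0.1403, 0.1137]
ee_rot: [0.232, 0.973, -0.0, 0.001]
wrist_force: [3.9, -2.1, -6.4]
gripper_width: 0.0236
grip_force: 30.0
11.75 ang 176.79 r 0.0600 Ft 1.9 Fr -4.0 [ 0.4877 -0.1403]
```

```bash
python3 -m handwheel '[0.03,-0.31,0,0,0,0.15,-0.60,0,0,0,0.36,-0.84,0,0,0,0.62,-1.00,0,0,0,0.93,-1.07,0,0,0,1.24,-1.04,0,0,0,1.53,-0.92,0,0,0,1.77,-0.71,0,0,0,1.93,-0.45,0,0,0,2.00,-0.14,0,0,0]'>/dev/null; python3 g.py && python3 -m handwheel '[-0.03,0.31,0,0,0,-0.15,0.60,0,0,0,-0.36,0.84,0,0,0,-0.62,1.00,0,0,0,-0.93,1.07,0,0,0,-1.24,1.04,0,0,0,-1.53,0.92,0,0,0,-1.77,0.71,0,0,0,-1.93,0.45,0,0,0,-2.00,0.14,0,0,0]'; python3 g.py
```

```text
13.00 ang -3.53 r 0.0602 Ft -4.3 Fr -6.4 [ 0.6077 -0.1474]
clock: 14.25
ee_pos: [0.4877, -0.1388, 0.1137]
ee_rot: [0.231, 0.973, 0.001, 0.001]
wrist_force: [8.6, 2.8, -9.2]
gripper_width: 0.0235
grip_force: 30.0
14.25 ang 175.40 r 0.0601 Ft -3.5 Fr -8.3 [ 0.4877 -0.1388]
```

1.5 turns open. Next comes most of the last half turn, then slow final steps.

```bash
python3 -m handwheel '[0.03,-0.31,0,0,0,0.15,-0.60,0,0,0,0.36,-0.84,0,0,0,0.62,-1.00,0,0,0,0.93,-1.07,0,0,0,1.24,-1.04,0,0,0,1.53,-0.92,0,0,0,1.77,-0.71,0,0,0,1.93,-0.45,0,0,0,1.93,-0.45,0,0,0]'>/dev/null; python3 g.py; python3 -m handwheel '[0.03,0.1,0,0,0,0.06,0.2,0,0,0,0.06,0.2,0,0,0,0.06,0.2,0,0,0]'>/dev/null; python3 g.py
```

```text
15.50 ang -20.18 r 0.0601 Ft 2.3 Fr -2.9 [ 0.604  -0.1644]
16.00 ang -9.72 r 0.0601 Ft 1.6 Fr -3.9 [ 0.6069 -0.1538]
```

```bash
python3 -m handwheel '[0.0,0.05,0,0,0,0.01,0.09,0,0,0,0.01,0.09,0,0,0,0.01,0.09,0,0,0]'>/dev/null; python3 g.py
```

```text
16.50 ang -5.17 r 0.0601 Ft -1.0 Fr -1.7 [ 0.6075 -0.1491]
```

```bash
python3 -m handwheel '[0.0,0.025,0,0,0,0,0.025,0,0,0,0,0.025,0,0,0,0,0.025,0,0,0]'>/dev/null; python3 g.py;  python3 -m handwheel '[0,0,0,0,0,0,0,0,0,0,0,0,0,0,0,0,0,0,0,0]'>/dev/null; python3 g.py
```

```text
17.00 ang -3.65 r 0.0601 Ft -0.7 Fr -1.2 [ 0.6076 -0.1475]
17.50 ang -3.70 r 0.0601 Ft -1.4 Fr -0.6 [ 0.6076 -0.1475]
```

```bash
python3 - <<'E'
from h import *
p=env.read_camera("side");s=env.state();print(s["clock"],s["ee_pos"],s["gripper_width"],s["grip_force"],np.abs(s["dq"]).max())
cv2.imwrite("pics/s3.png",cv2.resize(cv2.cvtColor(p["color"][150:300,240:440],cv2.COLOR_RGB2BGR),(800,600),interpolation=3))
E
```

```text
17.55 [ 0.6075665  -0.1475213   0.11364423] 0.02343569540873084 29.999573528766632 0.002401248605772366
```

View pics/s3.png

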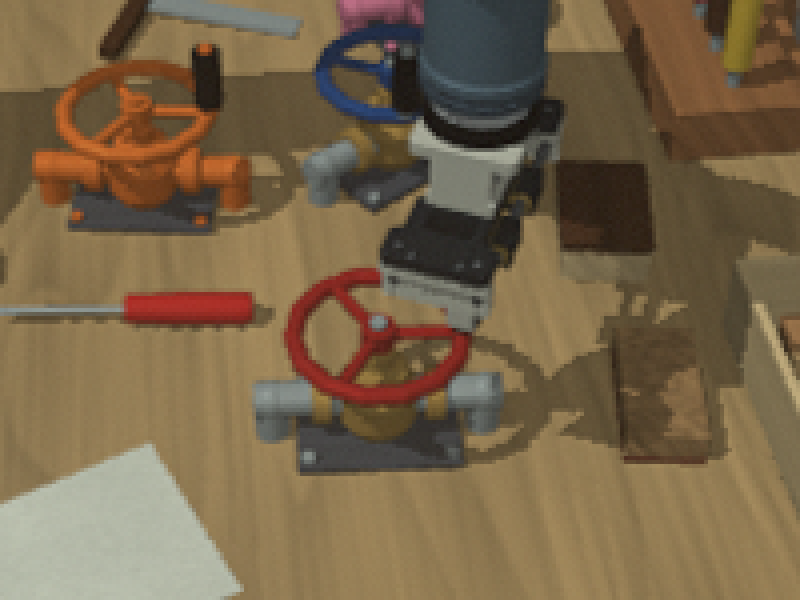

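The fingers still hold the red handle at crop (465,315), a spoke points to it, and the things around it have not moved. Handing in.

```bash
python3 -c "
from station import env
print(env.hand_in())"
```

```text
the job is handed in; nothing more can be done
None
```

I turned the red wheel shut against its stop (31 N at the handle), backed it off two full turns to within about 0.1° by the arm's own readings, and handed it in at 17.6 s, still gripping the handle and holding still.

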